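# Fetch the jar from behind the bottles in the reagent caddy

### The arm

A 6-joint arm with a two-finger parallel gripper is mounted at the origin on the work surface. World frame = base frame: x ahead of the robot, y to its left, z up, the work surface at z = 0. Lengths are in m, angles in rad, forces in N, time in s.
With the tool pointing down it reaches from about 0.35 to 0.85 m from the base axis. Payload 8.1 kg.
Tool frame: the origin (TCP) lies at the very end of the fingers, on their centre line; the grasp point (between the pads) lies 19 mm behind it; z points along the fingers, y is the line along which they close (so a half turn about z gives the same grasp; the last joint's range is limited). The gripper opens to 93 mm and grips with 3 to 60 N. Pads are 15 mm wide; open, the fingers measure 128 mm over their backs; the gripper's body (75 mm by 188 mm) begins 65 mm behind the grasp point.
Start: joints at [-1.343, 0.13, 1.488, -0, 1.523, -0.085], TCP at [0.185, -0.571, 0.219] pointing down, gripper open.
Joint ranges: [-2.96, 2.96], [-0.89, 2.26], [0.02, 2.5], [-1.34, 4.48], [0, 2.73], [-2.66, 2.66]. Speed limits (rad/s): [2.39, 2.39, 2.79, 3.14, 3.14, 3.14].

### API

Orientations are given as a rotation vector (axis times angle).
In Python, from plant import monitor, eyes, ticket gives the robot as it stands.
- The arm moves only by the tool arm_command, never from a script. Its argument "deltas" is a list that holds one entry, the list of rows, each a list of 6 numbers: the shift along the world's x, y, z in cm, then the turn, a rotation vector about the world's x, y, z in degrees. In form: [[[tx, ty, tz, rx, ry, rz], ...]]. A call has 1 to 12 rows; each row shifts and turns the commanded pose from where the row before left it; what a row does not reach is not made up. A row lasts 1/12 s, in which the tool goes at most 41.7 mm and 7.16 degrees, less where a joint would pass 70% of its speed; a pose out of reach is approached as far as the arm can. A call is refused whole if a number of a shift passes 4.17 or a number of a turn 7.16, either way. A call with a gripper value outside its range is refused whole. "gripper" is the opening, from -1 (shut) to 1 (fully open), set as the call begins (left out, the last holds). The fingers move at their own pace and stop on an object; "squeeze" is the grip in N (left out, the last holds). Time passes only in rows, so rows that do not move let the fingers close. It gives the time, the measured TCP pose, the force, the opening and the grip force at its end, in the units of the state.
- monitor.read_state(): the state, without advancing time (a new reading comes with each control period).
- eyes.read_camera(name): name is "scene" or "top" or "wrist"; returns the picture (480x640x3 uint8, blue, green, red); there is no depth.
- eyes.camera_model(name): a dict with "fx", "fy", "cx", "cy" (pixels), "rvec" (rotation vector, rad) and "tvec" (3), from world to camera coordinates, as OpenCV has them. Camera axes: x right, y down, z forward; pixel columns grow to the right and rows downward; lengths in m; the calibration is good to about 2 mm. A picture is of the moment at which its call begins: read the wrist's pose just before it. camera_model takes no time and is no camera call; for the wrist camera it gives the pose at the moment of the call.
- ticket.close_job(): hands the job in; it is judged then, once.
The state is a dict: "t": time; "q": joint angles; "dq": joint speeds; "joint_torque": joint torques, N m; "tool_pos": TCP position; "orientation": TCP orientation; "force": force on the tool from outside, world axes, zero at the start; "wrist_torque": the same for the moment, N m; "opening": finger opening in m; "gripper_force": force on a finger pad.
Only numpy, scipy, OpenCV 4.12 (cv2) and the standard library are available. Lean on these libraries where they do the work, as an engineer would, in place of code of your own. Each camera call takes 0.05 s, during which the arm holds its last target. There are 200 camera calls.

### The job

Clear the three bottles out of the caddy and stand them all on the black mat, then take out the low jar behind them and set it flat inside the steel coaster's rim, and only then put every bottle back upright in the caddy exactly where that same bottle stood at the start. Set things down gently, never knock a bottle or the jar over, and leave the petri dish, the slide box and the timer where they are.

Things in the scene. Friction and masses are not known exactly. Their poses are not given: they have to be found in the camera images.
- round_bottle: round amber glass bottle, body 46 dia, sloping shoulder from 78 to 90 high, black cap 32 dia at its top from 98 to 126 high over a 26 dia neck; origin at the centre of its underside, z up its axis; about 0.2 kg; stands in the caddy (all sizes in mm)
- square_bottle: square white plastic bottle, body 40 x 40, flat shoulder 84 high, 22 dia neck, white cap 26 dia from 93 to 122 high (its top); origin at the centre of its underside, z up, x and y square to its faces; about 0.2 kg; stands in the caddy (all sizes in mm)
- drop_bottle: round frosted dropper bottle, the narrowest, body 40 dia, long sloping shoulder from 70 to 94 high, 18 dia neck, slender grey cap 20 dia from 100 to 130 high (its top); origin at the centre of its underside, z up its axis; about 0.16 kg; stands in the caddy (all sizes in mm)
- jar: low round jar, frosted wall 46 dia, aluminium lid 48 dia from 30 to 46 high (its top), flat on top; origin at the centre of its underside, z up; about 0.15 kg; stands at the middle of the caddy's back (its +x side), with one bottle on its left, one on its right and one in front, about 52 mm away centre to centre, too close and tall for the gripper to reach the jar past them (all sizes in mm)
- caddy: fixed low grey open tray, outside 130 (x) x 200 (y), walls 4 thick, rim 26 high all round, inner floor 4 high; origin at the centre of its underside, z up; the jar stands 28 to +x of the origin and the open front place lies on the -x side; which bottle has which place changes (all sizes in mm)
- mat: fixed flat black rubber mat, 100 (x) x 220 (y) x 4 thick, the side area; origin at the centre of its underside; it lies left or right of the caddy (all sizes in mm)
- coaster: fixed round steel coaster, outside 80 dia, rim 12 high and 5 wide, so 70 dia inside, inner floor 4 high; origin at the centre of its underside; it lies on the other side of the caddy from the mat (all sizes in mm)
- petri_dish: bystander: closed white petri dish, 90 dia x 16 high, origin at the centre of its underside (all sizes in mm)
- slide_box: bystander: closed black and grey box, 85 x 98 x 34.5 high, origin at the centre of its underside (all sizes in mm)
- timer: bystander: small white timer lying flat, 60 x 72 x 18 high, origin at the centre of its underside (all sizes in mm)

How it is judged:
By the outcome, as a careful person would: the job done as asked, in the order asked, and still so for the second after the job is handed in, with the robot touching nothing.
It also fails if it takes over 141 s, if anything falls off the work surface, if the arm or the gripper's body presses on something with over 40 N, if the wrist force passes 120 N, or if a joint passes its speed limit or range.

## Working session

There is one attempt and no reset: what is moved stays moved. The work goes in short steps, Python scripts to look and compute and a tool call to move; the robot and the scene stay as the last step left them, time stands still between calls to the robot, and variables do not carry over. Pictures are saved under pics/ and viewed, at most 14 in all, crops included, and the job is handed in when it is done.

Besides the shell and the picture viewer there is one more tool, called after "Request:" as a command line: name --argument value ..., lists and objects as JSON in quotes. arm_command: Moves the arm, as the interface text tells. Its arguments: {"type":"object","properties":{"deltas":{"type":"array"},"gripper":{"type":"number"},"squeeze":{"type":"number"}},"required":["deltas"]}

```bash
ls; mkdir -p pics; cat > h.py <<'E'
import numpy as np,cv2
from plant import monitor,eyes,ticket
def ray(name,px,z,m=None):
    m=m or eyes.camera_model(name)
    R=cv2.Rodrigues(np.array(m["rvec"],float))[0];t=np.array(m["tvec"],float).ravel()
    c=-R.T@t
    d=R.T@np.array([(px[0]-m["cx"])/m["fx"],(px[1]-m["cy"])/m["fy"],1])
    return c+d*(z-c[2])/d[2]
def proj(name,p,m=None):
    m=m or eyes.camera_model(name)
    K=np.array([[m["fx"],0,m["cx"]],[0,m["fy"],m["cy"]],[0,0,1]],float)
    return cv2.projectPoints(np.array([p],float),np.array(m["rvec"],float),np.array(m["tvec"],float),K,None)[0].ravel()
E
python3 - <<'E'
from h import *
print(monitor.read_state())
for n in("scene","top"):
    cv2.imwrite(f"pics/{n}0.png",eyes.read_camera(n)); m=eyes.camera_model(n)
    R=cv2.Rodrigues(np.array(m["rvec"],float))[0];print(n,m,-R.T@np.array(m["tvec"]).ravel())
E
```

```text
pics
{'t': 0.0, 'q': array([-1.34337798e+00,  1.31162965e-01,  1.48925929e+00, -1.33209734e-05,
        1.52302548e+00, -8.53881394e-02]), 'dq': array([ 5.52504809e-04, -6.77019434e-04, -7.28605137e-05,  6.82405221e-04,
       -6.64655004e-04, -1.42619339e-04]), 'joint_torque': array([-1.76770202e-03, -5.59852374e+01, -4.91757882e+01,  7.67697953e-02,
        3.53360258e-02, -1.64443145e-04]), 'tool_pos': array([ 0.18453155, -0.57031595,  0.21759737]), 'orientation': array([-3.10141908e+00, -4.89067403e-01,  2.27473981e-04]), 'force': array([-0.24954295,  0.78104398, -0.74734205]), 'wrist_torque': array([-0.0154531 ,  0.01216487,  0.00637745]), 'gripper_force': 0.0, 'opening': 0.09298933208305936}
scene {'fx': 516.6186563021034, 'fy': 516.6186563021034, 'cx': 319.2330702248004, 'cy': 238.6584154357809, 'rvec': array([ 2.04336412,  1.74462118, -0.48295052]), 'tvec': array([-0.09233612, -0.42271504,  1.33407107])} [ 1.05186163 -0.07587959  0.924548  ]
top {'fx': 442.6062663492559, 'fy': 442.6062663492559, 'cx': 317.51411337312857, 'cy': 239.93238259643442, 'rvec': array([ 2.13331411, -2.08011634,  0.18698274]), 'tvec': array([0.00411871, 0.52270255, 0.80364814])} [ 0.35354071 -0.00355328  0.89111257]
```

View pics/top0.png

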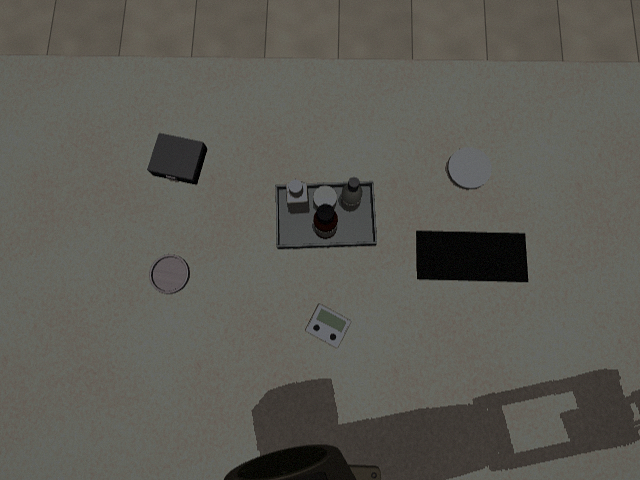

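View pics/scene0.png

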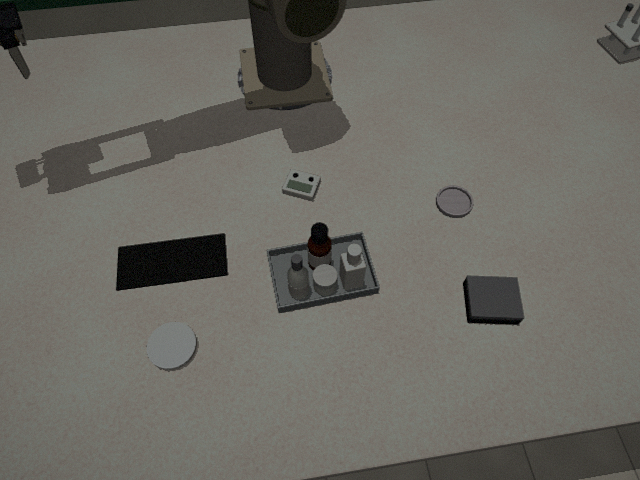

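The top view shows the caddy at about (326,214), with the square bottle left, the drop bottle right, the round bottle in front and the jar at (325,197). The mat is at (472,256) and the coaster at (169,274). Next I'll zoom in on the caddy in both views.

```bash
python3 - <<'E'
from h import *
a=cv2.imread("pics/top0.png")[170:260,266:386];b=cv2.imread("pics/scene0.png")[215:315,258:388]
a=cv2.resize(a,None,fx=5,fy=5,interpolation=cv2.INTER_CUBIC)  #600x450
a=cv2.convertScaleAbs(a,alpha=1.8)
cv2.imwrite("pics/za.png",a)
b=cv2.convertScaleAbs(cv2.resize(b,None,fx=5,fy=5,interpolation=cv2.INTER_CUBIC),alpha=1.5)
cv2.imwrite("pics/zb.png",b)
t=cv2.imread("pics/top0.png")
g=cv2.cvtColor(t,cv2.COLOR_BGR2GRAY)
# mat
m=np.zeros_like(g);m[215:300,400:545]=(g[215:300,400:545]<30)*255
c=max(cv2.findContours(m,0,2)[0],key=cv2.contourArea);r=cv2.minAreaRect(c);print("mat",r,ray("top",r[0],.004),[ray("top",p,.004).round(4) for p in cv2.boxPoints(r)])
# coaster outline
bg=cv2.GaussianBlur(t,(3,3),0).astype(int)
roi=g[245:305,140:200];cv2.imwrite("pics/zc.png",cv2.resize(roi,None,fx=8,fy=8))
e=cv2.Canny(roi,40,90);ys,xs=np.nonzero(e);
c=np.c_[xs,ys].astype(np.float32);h=cv2.convexHull(c);el=cv2.fitEllipse(h);print("coaster",el,ray("top",(el[0][0]+140,el[0][1]+245),.012))
s=cv2.cvtColor(cv2.imread("pics/scene0.png"),cv2.COLOR_BGR2GRAY)[175:230,425:485];ys,xs=np.nonzero(cv2.Canny(s,40,90))
el=cv2.fitEllipse(cv2.convexHull(np.c_[xs,ys].astype(np.float32)));print("coaster sc",el,ray("scene",(el[0][0]+425,el[0][1]+175),.010))
E
```

```text
mat ((471.4989013671875, 256.0464782714844), (112.1324691772461, 48.24277114868164), 1.3322197198867798) [ 0.50624273 -0.29286047  0.004     ] [array([ 0.4573, -0.1785,  0.004 ]), array([ 0.5562, -0.1823,  0.004 ]), array([ 0.556, -0.409,  0.004]), array([ 0.4576, -0.4004,  0.004 ])]
coaster ((28.797956466674805, 28.536754608154297), (41.03553771972656, 43.19389343261719), 55.008174896240234) [0.45473007 0.31522715 0.012     ]
coaster sc ((28.64655876159668, 27.03447914123535), (31.384557723999023, 39.70834732055664), 107.2814712524414) [0.46188266 0.31398126 0.01      ]
```

View pics/za.png

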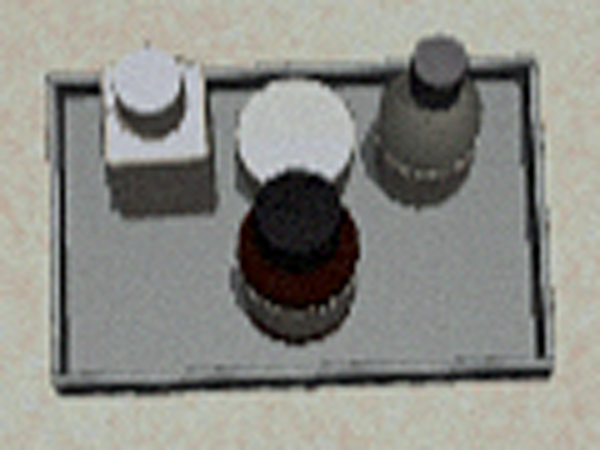

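View pics/zb.png

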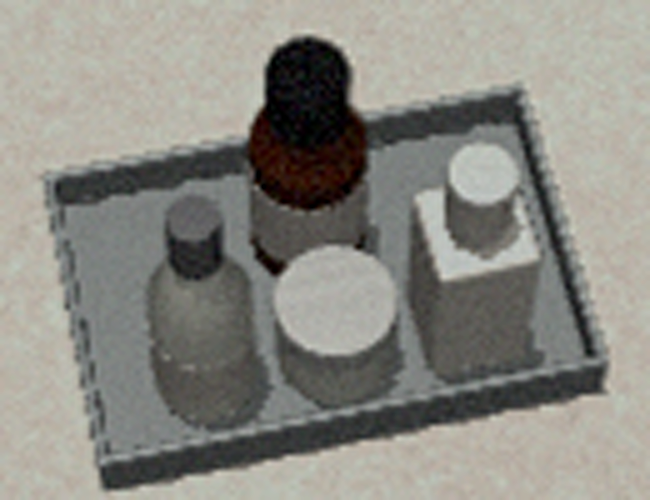

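In both zooms the caps and the jar lid are clear. Top zoom centres: round (298,211), square (149,82), drop (440,63), jar lid (296,136). Next I'll triangulate them.

```bash
python3 - <<'E'
from h import *
T=lambda x,y:(266+(x+.5)/5-.5,170+(y+.5)/5-.5)
S=lambda x,y:(258+(x+.5)/5-.5,215+(y+.5)/5-.5)
D={"round":((298,211),(308,75),.130),"square":((149,82),(483,176),.126),"drop":((440,63),(195,220),.134),"jar":((296,137),(336,300),.050)}
for k,(a,b,z) in D.items():
    p=ray("top",T(*a),z);q=ray("scene",S(*b),z);print(k,p.round(4),q.round(4))
A=[(47,75),(533,58),(551,377),(55,390)];B=[(605,357),(103,458),(45,180),(520,88)]
pa=[ray("top",T(*a),.026) for a in A];pb=[ray("scene",S(*a),.026) for a in B]
for p in(pa,pb):
    p=np.array(p);print("caddy",p.round(4).tolist(),p.mean(0));d=p[0]-p[1]+p[3]-p[2];print(np.degrees(np.arctan2(-d[0],d[1])))
E
```

```text
round [0.5581 0.0031 0.13  ] [0.5602 0.004  0.13  ]
square [0.6062 0.0582 0.126 ] [0.6094 0.0593 0.126 ]
drop [ 0.6128 -0.0464  0.134 ] [ 0.6155 -0.0448  0.134 ]
jar [0.6098 0.0053 0.05  ] [0.6118 0.0066 0.05  ]
caddy [[0.6414, 0.1083, 0.026], [0.6528, -0.0905, 0.026], [0.5202, -0.098, 0.026], [0.5103, 0.099, 0.026]] [0.58113753 0.00470114 0.026     ]
3.079288979297441
caddy [[0.6402, 0.1072, 0.026], [0.6518, -0.0886, 0.026], [0.5284, -0.0974, 0.026], [0.5156, 0.0991, 0.026]] [0.58401493 0.00507596 0.026     ]
3.5617364872926394
```

Request:
arm_command --deltas '[[[1,1,0,0,0,0],[2.1,2.6,0,0,0,-1],[2.1,2.6,0,0,0,-1],[2.1,2.6,0,0,0,-1],[2.1,2.6,0,0,0,-1],[2.1,2.6,0,0,0,-1],[2.1,2.6,0,0,0,-1],[2.1,2.6,0,0,0,-1],[2.1,2.6,0,0,0,-1],[2.1,2.6,0,0,0,-1],[2.1,2.6,0,0,0,-1],[2.1,2.6,0,0,0,-1]]]' --gripper 0.2

```text
t: 1.1
tool_pos: [0.4264, -0.2725, 0.2185]
orientation: [-3.136, -0.189, 0.0]
force: [0.2, -0.7, 0.6]
opening: 0.0559
gripper_force: 0.0
```

Request:
arm_command --deltas '[[[2.1,2.6,0,0,0,-1],[2.1,2.6,0,0,0,-1],[2.1,2.6,0,0,0,-1],[2.1,2.6,0,0,0,-1],[2.1,2.6,0,0,0,0],[2.1,2.6,0,0,0,0],[2.1,2.6,0,0,0,0],[1.5,1.8,0,0,0,0],[1.5,1.4,0,0,0,0],[0,0,0,0,0,0],[0,0,0,0,0,0],[0,0,0,0,0,0]]]'

```text
t: 2.1
tool_pos: [0.602, -0.0607, 0.2182]
orientation: [3.141, 0.081, -0.002]
force: [-0.7, -0.7, 0.9]
opening: 0.0557
gripper_force: 0.0
```

```bash
cat >> h.py <<'E'
def st():
    s=monitor.read_state();R=cv2.Rodrigues(s["orientation"])[0]
    print("t %.2f"%s["t"],"pos",s["tool_pos"].round(4),"yyaw %.2f"%np.degrees(np.arctan2(R[1,1],R[0,1])),"z",R[:,2].round(4),"F",s["force"].round(2),"op %.4f gf %.1f"%(s["opening"],s["gripper_force"]),"q",s["q"].round(2));return s
E
python3 - <<'E'
from h import *
st();m=eyes.camera_model("wrist");i=eyes.read_camera("wrist");cv2.imwrite("pics/w1.png",cv2.convertScaleAbs(i,alpha=1.5))
for n,p in dict(drop=[.614,-.0456,.134],square=[.608,.0587,.126],round=[.559,.0035,.130],jar=[.611,.006,.05]).items(): print(n,proj("wrist",p,m).round(1))
E
```

```text
t 2.10 pos [ 0.602  -0.0607  0.2182] yyaw -87.05 z [-0.001 -0.    -1.   ] F [-0.66 -0.68  0.89] op 0.0557 gf 0.0 q [-0.19  0.15  1.47 -0.    1.52  1.33]
drop [295.3 220.1]
square [152.3 218.1]
round [228.  285.9]
jar [244.4 198.1]
```

View pics/w1.png

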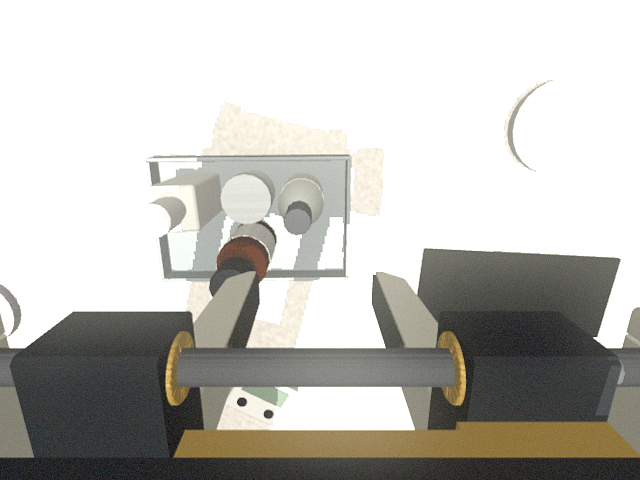

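The wrist view confirms the positions within about 2 px: drop cap (297,218), jar lid (246,198), round cap (231,284). I'll start with the drop bottle.

Request:
arm_command --deltas '[[[0.6,0.7,0,0,0,0],[0.6,0.7,0,0,0,0],[0,0,-1.5,0,0,0],[0,0,-2,0,0,0],[0,0,-2,0,0,0],[0,0,-2,0,0,0],[0,0,-1.7,0,0,0],[0,0,-1.2,0,0,0],[0,0,-0.8,0,0,0],[0,0,-0.5,0,0,0],[0,0,0,0,0,0],[0,0,0,0,0,0]]]'

```text
t: 3.15
tool_pos: [0.6152, -0.0469, 0.1024]
orientation: [3.14, 0.08, 0.001]
force: [0.1, -1.0, -0.2]
opening: 0.0558
gripper_force: 0.0
```

Request:
arm_command --deltas '[[[0,0,0,0,0,0],[0,0,0,0,0,0],[0,0,0,0,0,0],[0,0,0,0,0,0],[0,0,0,0,0,0],[0,0,0,0,0,0],[0,0,0,0,0,0],[0,0,0,0,0,0],[0,0,0,0,0,0],[0,0,0,0,0,0]]]' --gripper -1 --squeeze 20

```text
t: 3.98
tool_pos: [0.6148, -0.0469, 0.1018]
orientation: [3.141, 0.08, 0.0]
force: [-0.4, 0.9, 0.9]
opening: 0.0196
gripper_force: 20.0
```

Request:
arm_command --deltas '[[[0,0,0.5,0,0,0],[0,0,1.2,0,0,0],[0,0,1.6,0,0,0],[0,0,1.6,0,0,0],[0,0,1.2,0,0,0],[0,0,0.9,0,0,0],[-0.3,-1,0,0,0,0],[-0.6,-1.8,0,0,0,0],[-0.9,-2.5,0,0,0,0],[-0.9,-2.7,0,0,0,0],[-0.9,-2.7,0,0,0,0],[-0.9,-2.7,0,0,0,0]]]'

```text
t: 4.98
tool_pos: [0.5683, -0.1824, 0.1707]
orientation: [-3.14, -0.08, 0.002]
force: [0.7, -0.6, -2.1]
opening: 0.0197
gripper_force: 20.0
```

Request:
arm_command --deltas '[[[-0.9,-2.7,0,0,0,0],[-0.9,-2.7,0,0,0,0],[-0.9,-2.7,0,0,0,0],[-0.9,-2.7,0,0,0,0],[-0.9,-2.7,0,0,0,0],[-0.9,-2.2,0,0,0,0],[-0.6,-1.7,0,0,0,0],[-0.3,-1.1,0,0,0,0],[0,0,-0.8,0,0,0],[0,0,-1.5,0,0,0],[0,0,-1.5,0,0,0],[0,0,-1,0,0,0]]]'

```text
t: 5.98
tool_pos: [0.5061, -0.3643, 0.121]
orientation: [-3.138, -0.081, 0.003]
force: [-0.3, 0.2, -2.2]
opening: 0.0201
gripper_force: 20.0
```

Request:
arm_command --deltas '[[[0,0,-0.8,0,0,0],[0,0,-0.5,0,0,0],[0,0,-0.3,0,0,0],[0,0,-0.2,0,0,0],[0,0,-0.1,0,0,0],[0,0,-0.1,0,0,0],[0,0,-0.1,0,0,0],[0,0,0,0,0,0]]]'

```text
t: 6.65
tool_pos: [0.5068, -0.366, 0.1029]
orientation: [3.14, 0.08, 0.001]
force: [0.1, -0.3, -2.0]
opening: 0.0194
gripper_force: 20.0
```

Request:
arm_command --deltas '[[[0,0,-0.05,0,0,0],[0,0,-0.05,0,0,0],[0,0,0,0,0,0],[0,0,0,0,0,0]]]'

```text
t: 6.98
tool_pos: [0.5067, -0.366, 0.1018]
orientation: [3.14, 0.08, 0.0]
force: [-0.7, -0.6, -2.0]
opening: 0.0197
gripper_force: 20.0
```

Request:
arm_command --deltas '[[[0,0,-0.05,0,0,0],[0,0,0,0,0,0],[0,0,0,0,0,0]]]'

```text
t: 7.23
tool_pos: [0.5069, -0.3661, 0.1018]
orientation: [3.14, 0.08, 0.001]
force: [-0.6, 0.7, 4.9]
opening: 0.0196
gripper_force: 20.0
```

Request:
arm_command --deltas '[[[0,0,-0.05,0,0,0],[0,0,0,0,0,0],[0,0,0,0,0,0]]]'

```text
t: 7.48
tool_pos: [0.5071, -0.3662, 0.1018]
orientation: [3.14, 0.08, 0.002]
force: [-1.1, 1.4, 6.4]
opening: 0.0197
gripper_force: 20.0
```

Request:
arm_command --deltas '[[[0,0,0,0,0,0],[0,0,0,0,0,0],[0,0,0,0,0,0],[0,0,0,0,0,0],[0,0,1,0,0,0],[0,0,2,0,0,0],[0,0,2,0,0,0],[0,0,2,0,0,0],[0,0,1,0,0,0],[0.2,1.4,0,0,0,0],[0.4,2.8,0,0,0,0],[0.5,3.3,0,0,0,0]]]' --gripper 0.2

```text
t: 8.48
tool_pos: [0.517, -0.2903, 0.1795]
orientation: [-3.14, -0.076, 0.001]
force: [0.7, -0.6, 0.6]
opening: 0.0557
gripper_force: 0.0
```

Request:
arm_command --deltas '[[[0.5,3.3,0,0,0,0],[0.5,3.3,0,0,0,0],[0.5,3.3,0,0,0,0],[0.5,3.3,0,0,0,0],[0.5,3.3,0,0,0,0],[0.5,3.3,0,0,0,0],[0.5,3.3,0,0,0,0],[0.4,2.8,0,0,0,0],[0.2,2.2,0,0,0,0],[0.1,1.3,0,0,0,0],[0,0,0,0,0,0],[0,0,0,0,0,0]]]'

```text
t: 9.48
tool_pos: [0.559, 0.0037, 0.1798]
orientation: [3.14, 0.083, -0.002]
force: [-1.2, 0.1, 0.3]
opening: 0.0561
gripper_force: 0.0
```

```bash
python3 - <<'E'
from h import *
st();cv2.imwrite("pics/t2.png",eyes.read_camera("top"));b=eyes.read_camera("scene");cv2.imwrite("pics/s2.png",cv2.convertScaleAbs(cv2.resize(b[200:400,80:400],None,fx=2.4,fy=2.4),alpha=1.5))
E
```

```text
t 9.48 pos [0.559  0.0037 0.1798] yyaw -86.98 z [-1.3e-03 -3.0e-04 -1.0e+00] F [-1.23  0.08  0.29] op 0.0561 gf 0.0 q [-0.08  0.04  1.65 -0.    1.45  1.43]
```

View pics/s2.png

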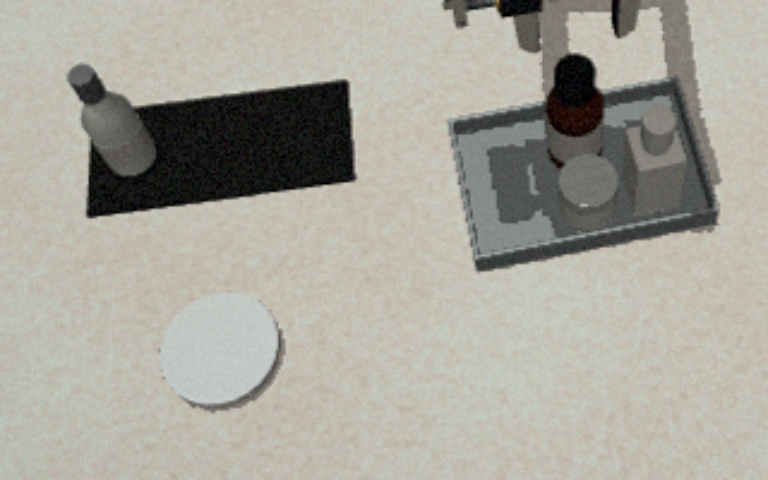

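The drop bottle stands upright on the mat at (130,150) in the crop, well inside it. Next is the round bottle.

Request:
arm_command --deltas '[[[0,0,-1,0,0,0],[0,0,-1.8,0,0,0],[0,0,-1.8,0,0,0],[0,0,-1.5,0,0,0],[0,0,-1,0,0,0],[0,0,-0.6,0,0,0],[0,0,-0.4,0,0,0],[0,0,0,0,0,0],[0,0,0,0,0,0]]]'

```text
t: 10.33
tool_pos: [0.5601, 0.0029, 0.1002]
orientation: [3.14, 0.08, 0.001]
force: [-0.5, -0.2, 0.2]
opening: 0.0561
gripper_force: 0.0
```

Request:
arm_command --deltas '[[[0,0,0,0,0,0],[0,0,0,0,0,0],[0,0,0,0,0,0],[0,0,0,0,0,0],[0,0,0,0,0,0],[0,0,0,0,0,0],[0,0,0,0,0,0],[0,0,0,0,0,0],[0,0,0,0,0,0]]]' --gripper -1 --squeeze 20

```text
t: 11.08
tool_pos: [0.56, 0.003, 0.1001]
orientation: [3.14, 0.08, 0.001]
force: [0.0, -0.3, 4.3]
opening: 0.0315
gripper_force: 20.0
```

Request:
arm_command --deltas '[[[0,0,0.5,0,0,0],[0,0,1.2,0,0,0],[0,0,1.6,0,0,0],[0,0,1.6,0,0,0],[0,0,1.2,0,0,0],[0,0,0.9,0,0,0],[-0.2,-1,0,0,0,0],[-0.3,-1.8,0,0,0,0],[-0.5,-2.5,0,0,0,0],[-0.5,-2.7,0,0,0,0],[-0.5,-2.7,0,0,0,0],[-0.5,-2.7,0,0,0,0]]]'

```text
t: 12.08
tool_pos: [0.5334, -0.1324, 0.1686]
orientation: [-3.14, -0.081, 0.002]
force: [-0.9, 0.1, -2.8]
opening: 0.0316
gripper_force: 20.0
```

Request:
arm_command --deltas '[[[-0.5,-2.7,0,0,0,0],[-0.5,-2.7,0,0,0,0],[-0.5,-2.7,0,0,0,0],[-0.5,-2.7,0,0,0,0],[-0.4,-2,0,0,0,0],[-0.2,-1.6,0,0,0,0],[-0.1,-1.2,0,0,0,0],[-0.1,-0.6,0,0,0,0],[0,0,-0.8,0,0,0],[0,0,-1.5,0,0,0],[0,0,-1.5,0,0,0],[0,0,-1,0,0,0]]]'

```text
t: 13.08
tool_pos: [0.506, -0.2913, 0.1193]
orientation: [-3.139, -0.082, 0.003]
force: [0.4, 0.2, -2.9]
opening: 0.0318
gripper_force: 20.0
```

Request:
arm_command --deltas '[[[0,0,-0.8,0,0,0],[0,0,-0.5,0,0,0],[0,0,-0.3,0,0,0],[0,0,-0.2,0,0,0],[0,0,-0.1,0,0,0],[0,0,-0.1,0,0,0],[0,0,-0.1,0,0,0],[0,0,-0.1,0,0,0],[0,0,0,0,0,0],[0,0,0,0,0,0]]]'

```text
t: 13.92
tool_pos: [0.5069, -0.2932, 0.1001]
orientation: [3.14, 0.08, 0.001]
force: [0.4, -1.2, -0.4]
opening: 0.0315
gripper_force: 20.0
```

Request:
arm_command --deltas '[[[0,0,-0.05,0,0,0],[0,0,0,0,0,0],[0,0,0,0,0,0]]]'

```text
t: 14.17
tool_pos: [0.5071, -0.2933, 0.1001]
orientation: [3.14, 0.08, 0.002]
force: [-0.5, 0.4, 5.5]
opening: 0.0314
gripper_force: 20.0
```

Request:
arm_command --deltas '[[[0,0,0,0,0,0],[0,0,0,0,0,0],[0,0,0,0,0,0],[0,0,0,0,0,0],[0,0,1,0,0,0],[0,0,2,0,0,0],[0,0,2,0,0,0],[0,0,2,0,0,0],[0,0,1,0,0,0],[0.4,1.4,0,0,0,0],[0.8,2.8,0,0,0,0],[0.9,3.1,0,0,0,0]]]' --gripper 0.2

```text
t: 15.17
tool_pos: [0.5273, -0.2192, 0.1784]
orientation: [-3.14, -0.076, 0.001]
force: [1.1, 0.3, -0.1]
opening: 0.0555
gripper_force: 0.0
```

Request:
arm_command --deltas '[[[0.9,3.1,0,0,0,0],[0.9,3.1,0,0,0,0],[0.9,3.1,0,0,0,0],[0.9,3.1,0,0,0,0],[0.9,3.1,0,0,0,0],[0.9,3.1,0,0,0,0],[0.9,3.1,0,0,0,0],[0.8,2.8,0,0,0,0],[0.6,2.2,0,0,0,0],[0.3,1.1,0,0,0,0],[0,0,0,0,0,0],[0,0,0,0,0,0]]]'

```text
t: 16.17
tool_pos: [0.607, 0.0583, 0.1783]
orientation: [3.14, 0.082, -0.002]
force: [-0.9, -0.4, 0.4]
opening: 0.0559
gripper_force: 0.0
```

Request:
arm_command --deltas '[[[0,0,-1,0,0,0],[0,0,-1.8,0,0,0],[0,0,-1.8,0,0,0],[0,0,-1.6,0,0,0],[0,0,-1.1,0,0,0],[0,0,-0.7,0,0,0],[0,0,-0.4,0,0,0],[0,0,0,0,0,0],[0,0,0,0,0,0]]]'

```text
t: 16.92
tool_pos: [0.6081, 0.0578, 0.0957]
orientation: [3.141, 0.079, 0.001]
force: [-0.2, 0.1, -0.6]
opening: 0.0559
gripper_force: 0.0
```

Request:
arm_command --deltas '[[[0,0,0,0,0,0],[0,0,0,0,0,0],[0,0,0,0,0,0],[0,0,0,0,0,0],[0,0,0,0,0,0],[0,0,0,0,0,0],[0,0,0,0,0,0],[0,0,0,0,0,0],[0,0,0,0,0,0]]]' --gripper -1

```text
t: 17.67
tool_pos: [0.6078, 0.0582, 0.0954]
orientation: [-3.14, -0.08, -0.001]
force: [-1.0, 0.6, 1.7]
opening: 0.0254
gripper_force: 20.0
```

Request:
arm_command --deltas '[[[0,0,0.5,0,0,0],[0,0,1.2,0,0,0],[0,0,1.6,0,0,0],[0,0,1.6,0,0,0],[0,0,1.2,0,0,0],[0,0,0.9,0,0,0],[-0.3,-1,0,0,0,0],[-0.7,-1.8,0,0,0,0],[-0.9,-2.5,0,0,0,0],[-1,-2.7,0,0,0,0],[-1,-2.7,0,0,0,0],[-1,-2.7,0,0,0,0]]]'

```text
t: 18.67
tool_pos: [0.5572, -0.0774, 0.1641]
orientation: [-3.14, -0.081, 0.002]
force: [-0.4, -0.7, -0.7]
opening: 0.0259
gripper_force: 20.0
```

Request:
arm_command --deltas '[[[-1,-2.7,0,0,0,0],[-1,-2.7,0,0,0,0],[-1,-2.7,0,0,0,0],[-0.9,-2.4,0,0,0,0],[-0.7,-1.8,0,0,0,0],[-0.4,-1.2,0,0,0,0],[-0.2,-0.7,0,0,0,0],[0,0,-0.8,0,0,0],[0,0,-1.5,0,0,0],[0,0,-1.5,0,0,0],[0,0,-1,0,0,0],[0,0,-0.8,0,0,0]]]'

```text
t: 19.67
tool_pos: [0.5062, -0.2165, 0.1071]
orientation: [-3.139, -0.082, 0.003]
force: [-0.5, -0.1, -2.1]
opening: 0.0257
gripper_force: 20.0
```

Request:
arm_command --deltas '[[[0,0,-0.5,0,0,0],[0,0,-0.3,0,0,0],[0,0,-0.2,0,0,0],[0,0,-0.1,0,0,0],[0,0,-0.1,0,0,0],[0,0,-0.1,0,0,0],[0,0,-0.1,0,0,0],[0,0,0,0,0,0],[0,0,0,0,0,0]]]'

```text
t: 20.42
tool_pos: [0.5068, -0.218, 0.0954]
orientation: [3.14, 0.08, 0.001]
force: [0.3, -1.1, -1.5]
opening: 0.0257
gripper_force: 20.0
```

Request:
arm_command --deltas '[[[0,0,-0.05,0,0,0],[0,0,0,0,0,0],[0,0,0,0,0,0]]]'

```text
t: 20.67
tool_pos: [0.5071, -0.2181, 0.0954]
orientation: [3.14, 0.08, 0.001]
force: [-0.5, 1.2, 5.0]
opening: 0.0254
gripper_force: 20.0
```

Request:
arm_command --deltas '[[[0,0,0,0,0,0],[0,0,0,0,0,0],[0,0,0,0,0,0],[0,0,0,0,0,0],[0,0,1,0,0,0],[0,0,2,0,0,0],[0,0,2,0,0,0],[0,0,2,0,0,0],[0,0,1,0,0,0],[0.6,1.3,0,0,0,0],[1.1,2.3,0,0,0,0],[1.4,3,0,0,0,0]]]' --gripper 0.2

```text
t: 21.67
tool_pos: [0.5377, -0.1527, 0.1752]
orientation: [3.14, 0.076, 0.001]
force: [0.7, -0.0, 0.4]
opening: 0.0556
gripper_force: 0.0
```

Request:
arm_command --deltas '[[[1.4,3,0,0,0,0],[1.4,3,0,0,0,0],[1.4,3,0,0,0,0],[1.4,3,0,0,0,0],[1,2.2,0,0,0,0],[0.7,1.5,0,0,0,0],[0,0,0,0,0,0],[0,0,0,0,0,0]]]' --gripper 0.7

```text
t: 22.33
tool_pos: [0.6106, 0.0058, 0.1744]
orientation: [3.14, 0.083, -0.001]
force: [-0.5, -0.1, -0.3]
opening: 0.0788
gripper_force: 0.0
```

```bash
python3 - <<'E'
from h import *
st();m=eyes.camera_model("wrist");w=eyes.read_camera("wrist");b=eyes.read_camera("scene");print(proj("wrist",[.611,.005,.05],m))
c=cv2.convertScaleAbs(cv2.resize(b[200:330,80:400],None,fx=2,fy=2),alpha=1.5)
cv2.imwrite("pics/s3.png",np.vstack([c,cv2.resize(w,(640,480))[100:420]])[:600])
E
```

```text
t 22.33 pos [0.6106 0.0058 0.1744] yyaw -86.97 z [-6.e-04 -2.e-04 -1.e+00] F [-0.48 -0.09 -0.26] op 0.0788 gf 0.0 q [-0.07  0.18  1.51 -0.    1.45  1.44]
[316.76358732 222.76529773]
```

View pics/s3.png

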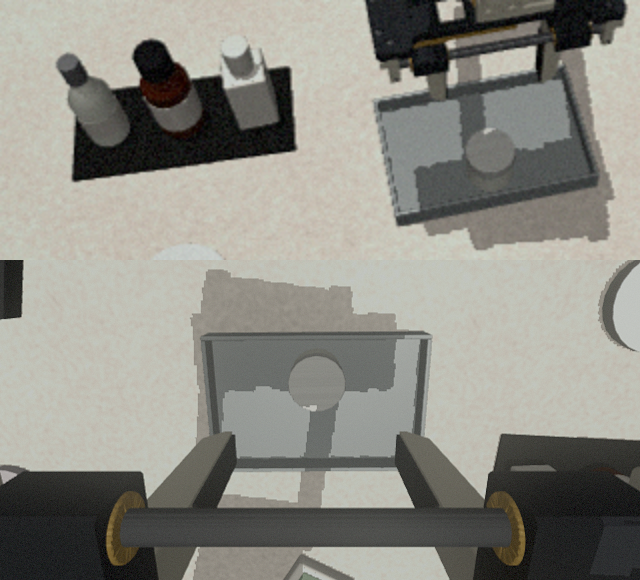

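All three bottles stand upright on the mat. The jar lid is at about (317,223) in the wrist view, which matches the prediction. Grasping the jar.

Request:
arm_command --deltas '[[[0,0,-1,0,0,0],[0,0,-2,0,0,0],[0,0,-2.4,0,0,0],[0,0,-2.4,0,0,0],[0,0,-2.2,0,0,0],[0,0,-2,0,0,0],[0,0,-1.4,0,0,0],[0,0,-0.8,0,0,0],[0,0,-0.5,0,0,0],[0,0,-0.3,0,0,0],[0,0,0,0,0,0],[0,0,0,0,0,0]]]'

```text
t: 23.43
tool_pos: [0.6115, 0.005, 0.0257]
orientation: [3.14, 0.08, 0.003]
force: [-0.6, -1.1, -0.3]
opening: 0.0791
gripper_force: 0.0
```

Request:
arm_command --deltas '[[[0,0,0,0,0,0],[0,0,0,0,0,0],[0,0,0,0,0,0],[0,0,0,0,0,0],[0,0,0,0,0,0],[0,0,0,0,0,0],[0,0,0,0,0,0],[0,0,0,0,0,0],[0,0,0,0,0,0]]]' --gripper -1

```text
t: 24.18
tool_pos: [0.6107, 0.0051, 0.0248]
orientation: [3.141, 0.08, 0.0]
force: [-1.3, -0.2, 1.0]
opening: 0.0474
gripper_force: 20.0
```

Request:
arm_command --deltas '[[[0,0,0.5,0,0,0],[0,0,1,0,0,0],[0,0,1.5,0,0,0],[0,0,1.5,0,0,0],[0,0,1,0,0,0],[0,0,0.5,0,0,0],[-0.5,1,0,0,0,0],[-0.9,1.8,0,0,0,0],[-1.2,2.5,0,0,0,0],[-1.3,2.7,0,0,0,0],[-1.3,2.7,0,0,0,0],[-1.3,2.7,0,0,0,0]]]'

```text
t: 25.18
tool_pos: [0.5436, 0.1406, 0.0835]
orientation: [-3.141, -0.08, 0.003]
force: [-0.2, 1.6, -1.6]
opening: 0.0477
gripper_force: 20.0
```

Request:
arm_command --deltas '[[[-1.3,2.7,0,0,0,0],[-1.3,2.7,0,0,0,0],[-1.3,2.7,0,0,0,0],[-1.3,2.7,0,0,0,0],[-1.3,2.6,0,0,0,0],[-1.1,2,0,0,0,0],[-0.8,1.3,0,0,0,0],[-0.4,0.8,0,0,0,0],[0,0,0,0,0,0],[0,0,0,0,0,0]]]'

```text
t: 26.02
tool_pos: [0.4571, 0.314, 0.0841]
orientation: [3.14, 0.082, -0.001]
force: [0.9, -0.8, -1.9]
opening: 0.0472
gripper_force: 20.0
```

```bash
python3 - <<'E'
from h import *
s=st();m=eyes.camera_model("wrist");w=eyes.read_camera("wrist")
for p in ([.458,.3145,.012],[.458+.04,.3145,.012],[.458,.3545,.012],[.458,.2745,.012]): q=proj("wrist",p,m);print(q.round(1));cv2.circle(w,(int(q[0]),int(q[1])),2,(0,0,255),-1)
cv2.imwrite("pics/w4.png",w)
E
```

```text
t 26.02 pos [0.4571 0.314  0.0841] yyaw -87.02 z [-6.e-04 -7.e-04 -1.e+00] F [ 0.88 -0.77 -1.93] op 0.0472 gf 20.0 q [ 0.51  0.12  1.76 -0.    1.27  2.03]
[315.1 241.4]
[318.3 183. ]
[256.4 238.4]
[373.4 244.3]
```

View pics/w4.png

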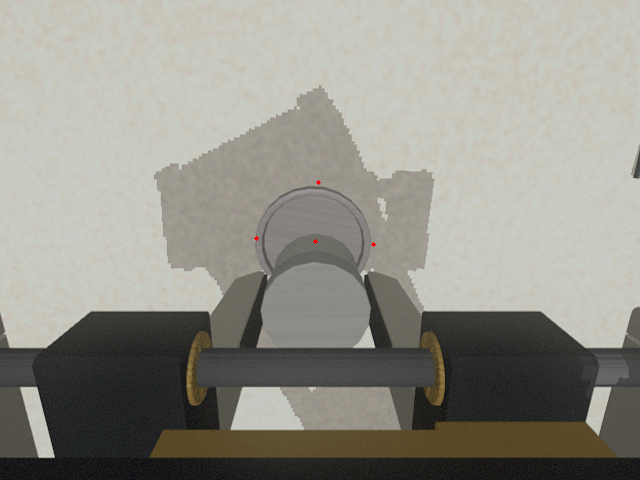

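The coaster rim's left, right and top edges are at (256, 370, 187), so its centre is about 2 mm nearer than predicted. I'll shift by -2 mm in x and lower.

Request:
arm_command --deltas '[[[-0.2,0,-0.6,0,0,0],[0,0,-1.2,0,0,0],[0,0,-1.2,0,0,0],[0,0,-1,0,0,0],[0,0,-0.7,0,0,0],[0,0,-0.5,0,0,0],[0,0,-0.3,0,0,0],[0,0,-0.2,0,0,0],[0,0,-0.1,0,0,0],[0,0,-0.1,0,0,0],[0,0,0,0,0,0],[0,0,0,0,0,0]]]'

```text
t: 27.07
tool_pos: [0.4559, 0.3143, 0.026]
orientation: [-3.14, -0.08, -0.001]
force: [0.1, -0.5, -1.6]
opening: 0.0474
gripper_force: 20.0
```

Request:
arm_command --deltas '[[[0,0,-0.05,0,0,0],[0,0,0,0,0,0],[0,0,0,0,0,0]]]'

```text
t: 27.32
tool_pos: [0.4557, 0.3142, 0.0253]
orientation: [-3.14, -0.08, -0.0]
force: [-0.8, 0.2, -1.1]
opening: 0.0474
gripper_force: 20.0
```

Request:
arm_command --deltas '[[[0,0,-0.05,0,0,0],[0,0,0,0,0,0],[0,0,0,0,0,0]]]'

```text
t: 27.57
tool_pos: [0.4558, 0.3142, 0.0248]
orientation: [-3.14, -0.08, -0.0]
force: [-0.5, 0.2, -0.5]
opening: 0.0477
gripper_force: 20.0
```

Request:
arm_command --deltas '[[[0,0,-0.05,0,0,0],[0,0,0,0,0,0],[0,0,0,0,0,0]]]'

```text
t: 27.82
tool_pos: [0.4558, 0.3142, 0.0248]
orientation: [-3.14, -0.08, -0.0]
force: [-2.2, -1.0, 3.7]
opening: 0.048
gripper_force: 20.0
```

Request:
arm_command --deltas '[[[0,0,-0.03,0,0,0],[0,0,0,0,0,0],[0,0,0,0,0,0]]]'

```text
t: 28.07
tool_pos: [0.4559, 0.3142, 0.0248]
orientation: [-3.14, -0.08, -0.001]
force: [-3.2, -2.7, 7.8]
opening: 0.0476
gripper_force: 20.0
```

Request:
arm_command --deltas '[[[0,0,0,0,0,0],[0,0,0,0,0,0],[0,0,0,0,0,0],[0,0,0,0,0,0],[0,0,0.6,0,0,0],[0,0,1.2,0,0,0],[0,0,2.2,0,0,0],[0,0,2.5,0,0,0],[0,0,3,0,0,0],[0,0,3,0,0,0],[0,0,2.2,0,0,0],[0,0,1.3,0,0,0]]]' --gripper 0.7

```text
t: 29.07
tool_pos: [0.4572, 0.315, 0.1889]
orientation: [-3.138, -0.08, -0.008]
force: [0.5, 0.7, 0.2]
opening: 0.0784
gripper_force: 0.0
```

Request:
arm_command --deltas '[[[0,-1.2,0,0,0,0],[0.3,-2.2,0,0,0,0],[0.3,-3.1,0,0,0,0],[0.3,-3.1,0,0,0,0],[0.3,-3.1,0,0,0,0],[0.3,-3.1,0,0,0,0],[0.3,-3.1,0,0,0,0],[0.3,-3.1,0,0,0,0],[0.3,-3.1,0,0,0,0],[0.3,-3.1,0,0,0,0]]]' --gripper 0.2

```text
t: 29.9
tool_pos: [0.4812, 0.03, 0.182]
orientation: [3.14, 0.08, -0.004]
force: [0.6, -0.1, -0.2]
opening: 0.0557
gripper_force: 0.0
```

Request:
arm_command --deltas '[[[0.3,-3.1,0,0,0,0],[0.3,-3.1,0,0,0,0],[0.3,-3.1,0,0,0,0],[0.3,-3.1,0,0,0,0],[0.3,-3.1,0,0,0,0],[0.3,-3.1,0,0,0,0],[0.3,-3.1,0,0,0,0],[0.3,-2,0,0,0,0],[0,-1.3,0,0,0,0],[0,0,0,0,0,0],[0,0,0,0,0,0]]]'

```text
t: 30.82
tool_pos: [0.5056, -0.2177, 0.1826]
orientation: [-3.139, -0.078, 0.003]
force: [1.3, 0.6, 0.6]
opening: 0.0558
gripper_force: 0.0
```

```bash
python3 - <<'E'
from h import *
st();b=eyes.read_camera("scene");t=eyes.read_camera("top");w=eyes.read_camera("wrist")
c=cv2.resize(cv2.convertScaleAbs(b[165:245,415:495],alpha=1.4),(400,400));d=cv2.resize(cv2.convertScaleAbs(t[235:315,130:210],alpha=1.6),(400,400))
cv2.imwrite("pics/s5.png",np.hstack([c,d]))
m=eyes.camera_model("wrist");print(proj("wrist",[.507,-.218,.126],m),proj("wrist",[.507,-.293,.130],m));cv2.imwrite("pics/w5.png",w)
E
```

```text
t 30.82 pos [ 0.5056 -0.2177  0.1826] yyaw -87.15 z [-0.0019  0.0014 -1.    ] F [1.33 0.64 0.63] op 0.0558 gf 0.0 q [-0.5   0.02  1.67  0.    1.45  1.02]
[318.1157594  248.83541049] [435.75091342 256.83102119]
```

View pics/s5.png

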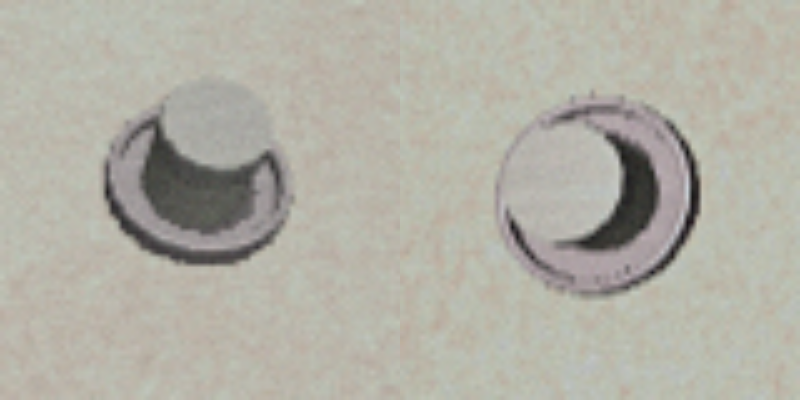

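View pics/w5.png

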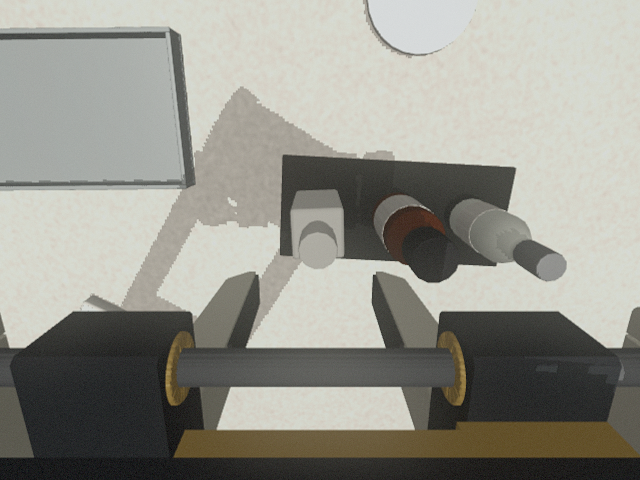

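The jar sits within the coaster rim in both crops. The wrist view shows the square cap at (318,249), as predicted. I'll check the jar numerically.

```bash
python3 - <<'E'
from h import *
print(ray("top",(130+160/5-.4,235+182/5-.4),.05),ray("scene",(415+216/5-.4,165+122/5-.4),.05))
print(ray("top",(130+98/5+98/5-.4+0,235+195/5-.4),.05))
E
```

```text
[0.45490755 0.31585684 0.05      ] [0.45678431 0.31522965 0.05      ]
[0.4502343  0.30143228 0.05      ]
```

Request:
arm_command --deltas '[[[0,0,-1,0,0,0],[0,0,-1.8,0,0,0],[0,0,-1.8,0,0,0],[0,0,-1.7,0,0,0],[0,0,-1.3,0,0,0],[0,0,-0.7,0,0,0],[0,0,-0.5,0,0,0],[0,0,-0.1,0,0,0],[0,0,0,0,0,0],[0,0,0,0,0,0]]]'

```text
t: 31.8
tool_pos: [0.5073, -0.2182, 0.0958]
orientation: [3.14, 0.08, 0.002]
force: [0.3, 0.0, -0.0]
opening: 0.0555
gripper_force: 0.0
```

Request:
arm_command --deltas '[[[0,0,0,0,0,0],[0,0,0,0,0,0],[0,0,0,0,0,0],[0,0,0,0,0,0],[0,0,0,0,0,0],[0,0,0,0,0,0],[0,0,0,0,0,0],[0,0,0,0,0,0],[0,0,0,0,0,0]]]' --gripper -1

```text
t: 32.55
tool_pos: [0.5067, -0.218, 0.095]
orientation: [3.14, 0.08, 0.0]
force: [-0.3, 0.1, 2.0]
opening: 0.0257
gripper_force: 20.0
```

Request:
arm_command --deltas '[[[0,0,0.5,0,0,0],[0,0,1.2,0,0,0],[0,0,1.6,0,0,0],[0,0,1.6,0,0,0],[0,0,1.2,0,0,0],[0,0,0.9,0,0,0],[0.3,1,0,0,0,0],[0.7,1.8,0,0,0,0],[0.9,2.5,0,0,0,0],[1,2.7,0,0,0,0],[1,2.7,0,0,0,0],[1,2.7,0,0,0,0]]]'

```text
t: 33.55
tool_pos: [0.5554, -0.0818, 0.1639]
orientation: [-3.14, -0.08, 0.002]
force: [0.4, -0.3, -1.0]
opening: 0.0257
gripper_force: 20.0
```

Request:
arm_command --deltas '[[[1,2.7,0,0,0,0],[1,2.7,0,0,0,0],[1,2.7,0,0,0,0],[0.9,2.4,0,0,0,0],[0.7,1.8,0,0,0,0],[0.4,1.2,0,0,0,0],[0.2,0.7,0,0,0,0],[0,0,0,0,0,0],[0,0,-0.8,0,0,0],[0,0,-1.5,0,0,0],[0,0,-1.5,0,0,0],[0,0,-1,0,0,0]]]'

```text
t: 34.55
tool_pos: [0.6065, 0.0567, 0.1147]
orientation: [3.14, 0.078, -0.003]
force: [-0.4, -1.3, -2.3]
opening: 0.0257
gripper_force: 20.0
```

Request:
arm_command --deltas '[[[0,0,-0.8,0,0,0],[0,0,-0.5,0,0,0],[0,0,-0.3,0,0,0],[0,0,-0.2,0,0,0],[0,0,-0.1,0,0,0],[0,0,-0.1,0,0,0],[0,0,-0.1,0,0,0],[0,0,0,0,0,0],[0,0,0,0,0,0]]]'

```text
t: 35.3
tool_pos: [0.6078, 0.0582, 0.0961]
orientation: [-3.141, -0.08, -0.001]
force: [1.2, -0.5, -1.5]
opening: 0.0254
gripper_force: 20.0
```

Request:
arm_command --deltas '[[[0,0,-0.07,0,0,0],[0,0,0,0,0,0],[0,0,0,0,0,0]]]'

```text
t: 35.55
tool_pos: [0.6077, 0.0581, 0.0952]
orientation: [3.141, 0.08, 0.0]
force: [0.2, 0.8, -1.1]
opening: 0.0256
gripper_force: 20.0
```

Request:
arm_command --deltas '[[[0,0,-0.05,0,0,0],[0,0,0,0,0,0],[0,0,0,0,0,0]]]'

```text
t: 35.8
tool_pos: [0.6079, 0.0581, 0.095]
orientation: [3.141, 0.08, 0.001]
force: [0.3, 0.6, 1.5]
opening: 0.0254
gripper_force: 20.0
```

Request:
arm_command --deltas '[[[0,0,0,0,0,0],[0,0,0,0,0,0],[0,0,0,0,0,0],[0,0,0,0,0,0],[0,0,1,0,0,0],[0,0,2,0,0,0],[0,0,2,0,0,0],[0,0,2,0,0,0],[0,0,1,0,0,0],[-0.4,-1.4,0,0,0,0],[-0.8,-2.8,0,0,0,0],[-0.9,-3.1,0,0,0,0]]]' --gripper 0.2

```text
t: 36.8
tool_pos: [0.5859, -0.0152, 0.1739]
orientation: [-3.14, -0.084, 0.001]
force: [1.0, -0.6, -0.3]
opening: 0.0559
gripper_force: 0.0
```

Request:
arm_command --deltas '[[[-0.9,-3.1,0,0,0,0],[-0.9,-3.1,0,0,0,0],[-0.9,-3.1,0,0,0,0],[-0.9,-3.1,0,0,0,0],[-0.9,-3.1,0,0,0,0],[-0.9,-3.1,0,0,0,0],[-0.9,-3.1,0,0,0,0],[-0.8,-2.8,0,0,0,0],[-0.6,-2.2,0,0,0,0],[-0.3,-1.1,0,0,0,0],[0,0,0,0,0,0],[0,0,0,0,0,0]]]'

```text
t: 37.8
tool_pos: [0.5061, -0.2927, 0.1739]
orientation: [-3.139, -0.078, 0.001]
force: [0.9, 0.5, -0.3]
opening: 0.0553
gripper_force: 0.0
```

Request:
arm_command --deltas '[[[0,0,-1,0,0,0],[0,0,-1.6,0,0,0],[0,0,-1.6,0,0,0],[0,0,-1.3,0,0,0],[0,0,-0.9,0,0,0],[0,0,-0.7,0,0,0],[0,0,-0.4,0,0,0],[0,0,0,0,0,0],[0,0,0,0,0,0]]]'

```text
t: 38.55
tool_pos: [0.5069, -0.2929, 0.1]
orientation: [3.14, 0.08, 0.001]
force: [-0.3, -0.6, 0.4]
opening: 0.0557
gripper_force: 0.0
```

Request:
arm_command --deltas '[[[0,0,0,0,0,0],[0,0,0,0,0,0],[0,0,0,0,0,0],[0,0,0,0,0,0],[0,0,0,0,0,0],[0,0,0,0,0,0],[0,0,0,0,0,0],[0,0,0,0,0,0],[0,0,0,0,0,0]]]' --gripper -1

```text
t: 39.3
tool_pos: [0.5069, -0.2932, 0.1001]
orientation: [3.14, 0.08, 0.001]
force: [0.7, -0.4, 3.4]
opening: 0.0317
gripper_force: 20.0
```

Request:
arm_command --deltas '[[[0,0,0.5,0,0,0],[0,0,1.2,0,0,0],[0,0,1.6,0,0,0],[0,0,1.6,0,0,0],[0,0,1.2,0,0,0],[0,0,0.9,0,0,0],[0.2,1,0,0,0,0],[0.3,1.8,0,0,0,0],[0.5,2.5,0,0,0,0],[0.5,2.7,0,0,0,0],[0.5,2.7,0,0,0,0],[0.5,2.7,0,0,0,0]]]'

```text
t: 40.3
tool_pos: [0.5311, -0.1568, 0.1686]
orientation: [-3.14, -0.08, 0.002]
force: [-0.1, 0.4, -2.2]
opening: 0.0318
gripper_force: 20.0
```

Request:
arm_command --deltas '[[[0.5,2.7,0,0,0,0],[0.5,2.7,0,0,0,0],[0.5,2.7,0,0,0,0],[0.5,2.7,0,0,0,0],[0.4,2,0,0,0,0],[0.2,1.6,0,0,0,0],[0.1,1.2,0,0,0,0],[0.1,0.6,0,0,0,0],[0,0,-0.8,0,0,0],[0,0,-1.5,0,0,0],[0,0,-1.5,0,0,0],[0,0,-1,0,0,0]]]'

```text
t: 41.3
tool_pos: [0.5586, 0.0023, 0.1193]
orientation: [3.14, 0.079, -0.003]
force: [-1.4, -0.4, -3.0]
opening: 0.0319
gripper_force: 20.0
```

Request:
arm_command --deltas '[[[0,0,-0.8,0,0,0],[0,0,-0.5,0,0,0],[0,0,-0.3,0,0,0],[0,0,-0.2,0,0,0],[0,0,-0.1,0,0,0],[0,0,-0.1,0,0,0],[0,0,-0.1,0,0,0],[0,0,0,0,0,0],[0,0,0,0,0,0]]]'

```text
t: 42.05
tool_pos: [0.5598, 0.0031, 0.1009]
orientation: [3.141, 0.08, 0.001]
force: [0.2, -0.2, -2.5]
opening: 0.0318
gripper_force: 20.0
```

Request:
arm_command --deltas '[[[0,0,-0.06,0,0,0],[0,0,0,0,0,0],[0,0,0,0,0,0]]]'

```text
t: 42.3
tool_pos: [0.5597, 0.0031, 0.1001]
orientation: [-3.141, -0.08, -0.0]
force: [0.7, -0.2, -2.3]
opening: 0.0314
gripper_force: 20.0
```

Request:
arm_command --deltas '[[[0,0,-0.05,0,0,0],[0,0,0,0,0,0],[0,0,0,0,0,0]]]'

```text
t: 42.55
tool_pos: [0.56, 0.0031, 0.1001]
orientation: [3.141, 0.08, 0.001]
force: [-0.6, 0.1, 2.8]
opening: 0.0317
gripper_force: 20.0
```

Request:
arm_command --deltas '[[[0,0,0,0,0,0],[0,0,0,0,0,0],[0,0,0,0,0,0],[0,0,0,0,0,0],[0,0,1,0,0,0],[0,0,2,0,0,0],[0,0,2,0,0,0],[0,0,2,0,0,0],[0,0,1,0,0,0],[-0.2,-1.4,0,0,0,0],[-0.4,-2.8,0,0,0,0],[-0.5,-3.3,0,0,0,0]]]' --gripper 0.2

```text
t: 43.55
tool_pos: [0.5489, -0.0714, 0.1801]
orientation: [-3.14, -0.085, -0.002]
force: [0.5, -0.3, 0.2]
opening: 0.0561
gripper_force: 0.0
```

Request:
arm_command --deltas '[[[-0.5,-3.3,0,0,0,0],[-0.5,-3.3,0,0,0,0],[-0.5,-3.3,0,0,0,0],[-0.5,-3.3,0,0,0,0],[-0.5,-3.3,0,0,0,0],[-0.5,-3.3,0,0,0,0],[-0.5,-3.3,0,0,0,0],[-0.4,-2.8,0,0,0,0],[-0.2,-2.2,0,0,0,0],[-0.1,-1.3,0,0,0,0],[0,0,0,0,0,0],[0,0,0,0,0,0]]]'

```text
t: 44.55
tool_pos: [0.5066, -0.3657, 0.1793]
orientation: [-3.14, -0.079, 0.0]
force: [-0.6, 0.4, 0.2]
opening: 0.0562
gripper_force: 0.0
```

Request:
arm_command --deltas '[[[0,0,-1,0,0,0],[0,0,-1.7,0,0,0],[0,0,-1.7,0,0,0],[0,0,-1.4,0,0,0],[0,0,-0.9,0,0,0],[0,0,-0.7,0,0,0],[0,0,-0.4,0,0,0],[0,0,0,0,0,0],[0,0,0,0,0,0]]]'

```text
t: 45.3
tool_pos: [0.5069, -0.366, 0.102]
orientation: [3.14, 0.08, 0.001]
force: [0.1, -0.8, -0.1]
opening: 0.0558
gripper_force: 0.0
```

Request:
arm_command --deltas '[[[0,0,0,0,0,0],[0,0,0,0,0,0],[0,0,0,0,0,0],[0,0,0,0,0,0],[0,0,0,0,0,0],[0,0,0,0,0,0],[0,0,0,0,0,0],[0,0,0,0,0,0],[0,0,0,0,0,0],[0,0,0,0,0,0]]]' --gripper -1

```text
t: 46.13
tool_pos: [0.5067, -0.366, 0.1017]
orientation: [3.14, 0.08, 0.0]
force: [-0.0, -0.3, 1.3]
opening: 0.0195
gripper_force: 20.0
```

Request:
arm_command --deltas '[[[0,0,0.5,0,0,0],[0,0,1.2,0,0,0],[0,0,1.6,0,0,0],[0,0,1.6,0,0,0],[0,0,1.2,0,0,0],[0,0,0.9,0,0,0],[0.3,1,0,0,0,0],[0.6,1.8,0,0,0,0],[0.9,2.5,0,0,0,0],[0.9,2.7,0,0,0,0],[0.9,2.7,0,0,0,0],[0.9,2.7,0,0,0,0]]]'

```text
t: 47.13
tool_pos: [0.5514, -0.2297, 0.1705]
orientation: [-3.14, -0.08, 0.002]
force: [1.1, 1.0, -0.9]
opening: 0.0197
gripper_force: 20.0
```

Request:
arm_command --deltas '[[[0.9,2.7,0,0,0,0],[0.9,2.7,0,0,0,0],[0.9,2.7,0,0,0,0],[0.9,2.7,0,0,0,0],[0.9,2.7,0,0,0,0],[0.9,2.2,0,0,0,0],[0.6,1.7,0,0,0,0],[0.3,1.1,0,0,0,0],[0,0,-0.8,0,0,0],[0,0,-1.5,0,0,0],[0,0,-1.5,0,0,0],[0,0,-1,0,0,0]]]'

```text
t: 48.13
tool_pos: [0.6132, -0.0475, 0.1209]
orientation: [-3.141, -0.079, 0.004]
force: [-0.1, 0.4, -1.6]
opening: 0.0196
gripper_force: 20.0
```

Request:
arm_command --deltas '[[[0,0,-0.8,0,0,0],[0,0,-0.5,0,0,0],[0,0,-0.3,0,0,0],[0,0,-0.2,0,0,0],[0,0,-0.1,0,0,0],[0,0,-0.1,0,0,0],[0,0,-0.1,0,0,0],[0,0,0,0,0,0],[0,0,0,0,0,0]]]'

```text
t: 48.88
tool_pos: [0.6148, -0.0469, 0.1028]
orientation: [3.14, 0.08, 0.001]
force: [-0.2, 0.2, -1.6]
opening: 0.0193
gripper_force: 20.0
```

Request:
arm_command --deltas '[[[0,0,-0.07,0,0,0],[0,0,0,0,0,0],[0,0,0,0,0,0]]]'

```text
t: 49.13
tool_pos: [0.6147, -0.0469, 0.1018]
orientation: [3.141, 0.08, 0.0]
force: [-0.6, 0.2, -0.9]
opening: 0.0195
gripper_force: 20.0
```

Request:
arm_command --deltas '[[[0,0,-0.05,0,0,0],[0,0,0,0,0,0],[0,0,0,0,0,0]]]'

```text
t: 49.38
tool_pos: [0.6148, -0.0469, 0.1016]
orientation: [3.141, 0.08, 0.001]
force: [0.3, -0.4, 1.3]
opening: 0.0194
gripper_force: 20.0
```

Contact. Releasing and retreating clear.

Request:
arm_command --deltas '[[[0,0,0,0,0,0],[0,0,0,0,0,0],[0,0,0,0,0,0],[0,0,0,0,0,0],[0,0,1,0,0,0],[0,0,2,0,0,0],[0,0,2,0,0,0],[0,0,2,0,0,0],[0,0,2,0,0,0],[-0.4,-2,1,0,0,0],[-0.8,-3,0,0,0,0],[-0.8,-3,0,0,0,0]]]' --gripper 0.2

```text
t: 50.38
tool_pos: [0.5955, -0.1272, 0.2039]
orientation: [3.139, 0.084, 0.005]
force: [0.6, -0.2, -0.4]
opening: 0.056
gripper_force: 0.0
```

Request:
arm_command --deltas '[[[-0.8,-3,0,0,0,0],[-0.8,-3,0,0,0,0],[-0.8,-3,0,0,0,0],[-0.8,-3,0,0,0,0],[-0.8,-3,0,0,0,0],[-0.8,-3,0,0,0,0],[-0.8,-3,0,0,0,0],[-0.8,-3,0,0,0,0],[-0.4,-2,0,0,0,0],[0,0,0,0,0,0],[0,0,0,0,0,0],[0,0,0,0,0,0]]]'

```text
t: 51.38
tool_pos: [0.5269, -0.3863, 0.2017]
orientation: [-3.14, -0.08, -0.0]
force: [0.5, -0.4, -0.6]
opening: 0.0558
gripper_force: 0.0
```

```bash
python3 - <<'E'
from h import *
st();b=eyes.read_camera("scene");o=cv2.imread("pics/scene0.png")
f=lambda i:cv2.convertScaleAbs(cv2.resize(i[165:325,130:530],None,fx=1.8,fy=1.8),alpha=1.5)
cv2.imwrite("pics/end.png",np.vstack([f(o),f(b)]))
E
```

```text
t 51.38 pos [ 0.5269 -0.3863  0.2017] yyaw -87.08 z [ 3.e-04  4.e-04 -1.e+00] F [ 0.48 -0.43 -0.59] op 0.0558 gf 0.0 q [-0.71  0.28  1.35  0.    1.51  0.81]
```

View pics/end.png

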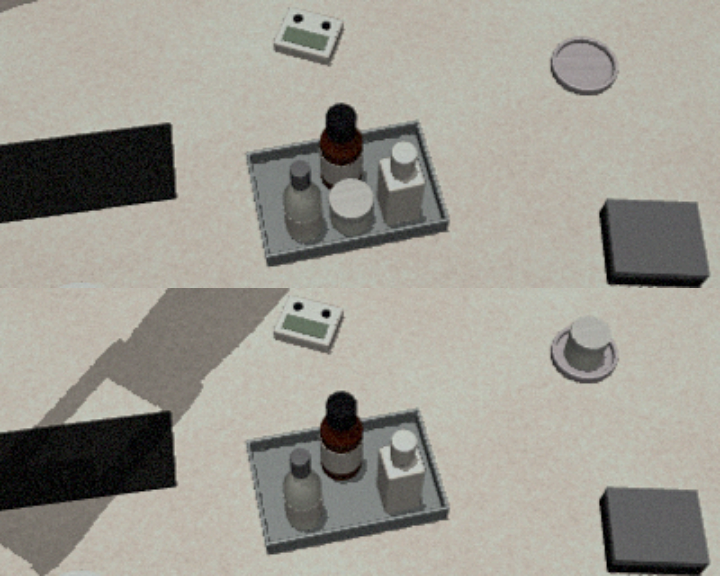

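In the before/after view the bottle caps match: round (341,107 vs 395−288), square (404,150) and drop (300,170). The jar is in the coaster and the timer and slide box are unmoved. Handing in.

```bash
python3 -c "
from h import *
print(ticket.close_job())"
```

```text
the job is handed in; nothing more can be done
None
```

The job is handed in at about 51 s: the final view shows all three bottles upright in their original caddy places, the jar flat inside the coaster's rim, and the timer and slide box unmoved; the petri dish was outside that crop, but the arm never went near it.

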